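# Flip the printing block's tag to dry

## Task

The square printing block is dry. With the fingers closed, use their tips to push the hinged wooden tag on the front of its tray gently right over (do not pinch it between the fingers), so that it lies flat over the tray's front ledge with the sun side up. Leave the other two trays' tags, all the blocks, the ink jar and the roller as they are.

Things in the scene. Friction and masses are not known exactly. Their poses are not given: they have to be found in the camera images.
- tray_square: Fixed pale wooden tray with the square block, 216 x 124 mm. Origin on the table below the hinge pin of its flip tag; x from the pin to the block (away from the robot), y along the pin. Solid front ledge x = -14 to 82 mm, top 34 mm high; behind it the recess with the block, walls 22 mm high, to x = 202 mm. In front of x = -14 mm it is open under the tag, down to the table.
- tag_square (a joint): Angle (rad) of the square block's flip tag. 0: level in front of the tray, pointing to the robot (tray -x), black drop up; pi/2: upright; pi: level over the front ledge (tray +x), black sun up, underside 19 mm above the ledge. Rubber-sleeved stops at 0 and pi. Stiff hinge (0.03 N m, under 1 N at the free edge): the tag stays where it is left. Starts at 0.08 to 0.35.
- leaf_square (a point): Centre of the square block's tag, a plywood paddle 70 mm wide (along the pin), 6 mm thick, rounded corners, free edge 72 mm from the pin. This point is 36 mm from the pin, half-way through the thickness. Turns with the tag: x from the free edge to the pin, y along the pin, z out of the drop face.
- hinge_square (a point): Middle of the hinge pin of the square block's tag, 56 mm above the table; axes as tray_square. The pin sits in a steel bracket on the ledge, 26 mm along x, 92 mm along y; its cheeks at y = +-44 mm reach 63 mm above the table.
- tray_long: Fixed pale wooden tray with the long block, 216 x 124 mm. Origin on the table below the hinge pin of its flip tag; x from the pin to the block (away from the robot), y along the pin. Built as tray_square.
- tag_long (a joint): Angle of the long block's flip tag, as tag_square; starts at 0.08 to 0.35 (drop up).
- leaf_long (a point): Centre of the long block's tag, a plywood paddle 70 mm wide (along the pin), 6 mm thick, rounded corners, free edge 72 mm from the pin. This point is 36 mm from the pin, half-way through the thickness. Turns with the tag: x from the free edge to the pin, y along the pin, z out of the drop face.
- hinge_long (a point): Middle of the hinge pin of the long block's tag, 56 mm above the table; axes as tray_long. The pin sits in a steel bracket on the ledge, 26 mm along x, 92 mm along y; its cheeks at y = +-44 mm reach 63 mm above the table.
- tray_round: Fixed pale wooden tray with the round block, 216 x 124 mm. Origin on the table below the hinge pin of its flip tag; x from the pin to the block (away from the robot), y along the pin. Built as tray_square.
- tag_round (a joint): Angle of the round block's flip tag, as tag_square; starts at 2.9 to pi (sun up).
- leaf_round (a point): Centre of the round block's tag, a plywood paddle 70 mm wide (along the pin), 6 mm thick, rounded corners, free edge 72 mm from the pin. This point is 36 mm from the pin, half-way through the thickness. Turns with the tag: x from the free edge to the pin, y along the pin, z out of the drop face.
- hinge_round (a point): Middle of the hinge pin of the round block's tag, 56 mm above the table; axes as tray_round. The pin sits in a steel bracket on the ledge, 26 mm along x, 92 mm along y; its cheeks at y = +-44 mm reach 63 mm above the table.
- block_square: Loose carved printing square block, 96 x 96 x 25 mm, wood with a black inked face, lying in its tray. Origin at the centre of its underside. Not to be moved.
- block_long: Loose carved printing long narrow block, 104 (along its x) x 48 x 25 mm, wood with a black inked face, lying in its tray. Origin at the centre of its underside. Not to be moved.
- block_round: Loose carved printing round block, 90 mm across, 25 mm thick, wood with a black inked face, lying in its tray. Origin at the centre of its underside. Not to be moved.
- brayer: Loose ink roller (bystander), about 180 mm long along its x and 105 mm wide, up to 40 mm high, lying beside the trays. Origin on the table under the middle of its length.
- ink_jar: Loose ink jar with black lid (bystander), 72 mm across, 78 mm tall, beside the trays. Origin at the centre of its underside.

How it is judged:
By the outcome, as a careful person would: the job done as asked, in the order asked, and still so for the second after the job is handed in, with the robot touching nothing.
It also fails if it takes over 42 s, if anything falls off the work surface, if the arm or the gripper's body presses on something with over 40 N, if the wrist force passes 120 N, or if a joint passes its speed limit or range.

## Robot

A 6-joint arm with a two-finger parallel gripper is mounted at the origin on the work surface. World frame = base frame: x ahead of the robot, y to its left, z up, the work surface at z = 0. Lengths are in m, angles in rad, forces in N, time in s.
With the tool pointing down it reaches from about 0.25 to 0.725 m from the base axis. Payload 4 kg.
Tool frame: the origin (TCP) lies at the very end of the fingers, on their centre line; the grasp point (between the pads) lies 19 mm behind it; z points along the fingers, y is the line along which they close (so a half turn about z gives the same grasp; the last joint's range is limited). The gripper opens to 85 mm and grips with 20 to 120 N. Pads are 22 mm wide; open, the fingers measure 114 mm over their backs; the gripper's body (76 mm by 85 mm) begins 54 mm behind the grasp point. The pads swing forward as they close: fully open they stand 13 mm farther back than shut.
Start: joints at [1.319, 0.241, 0.005, 1.335, 0, 1.571], TCP at [0.125, 0.484, 0.231] pointing down, gripper open.
Joint ranges: [-2.72, 2.72], [-1.05, 1.87], [-1.09, 1.28], [-1.99, 2.15], [-1.42, 1.44], [-3.14, 3.14]. Speed limits (rad/s): [2.79, 2.79, 3.14, 3.14, 3.14, 3.14].

## Interface

Orientations are given as a unit quaternion [x, y, z, w].
In Python, from workcell import bot, vision, workorder, boxes_of gives the robot as it stands.
- The arm moves only by the tool send_rows, never from a script. Its argument "motion" is text: rows parted by semicolons, each of 5 numbers parted by spaces: the closure, from -1 (fully open) to 1 (shut), so that 0 is half open, then the shift along the tool's x, y, z in cm, then the turn about the tool's z in rad. In form: claw x y z twist; .... A call has 1 to 5 rows; each row is the pose to reach, as a shift and turn from the pose commanded when the call began, along the tool's axes at that moment; what a row does not reach only later rows make up. A row lasts 1/10 s, in which the tool goes at most 50 mm and 8.59 degrees, less where a joint would pass 70% of its speed; a pose out of reach is approached as far as the arm can. A call with a gripper value outside its range is refused whole. The fingers move at their own pace and stop on an object; the grip force is fixed at half the most. Time passes only in rows, so rows that repeat a pose let the fingers close. It gives the time, the measured TCP pose, the force, the opening and the grip force at its end, in the units of the state.
- bot.get_obs(): the state, without advancing time (a new reading comes with each control period).
- vision.camera(name): name is "scene" or "top" or "wrist"; returns the picture (420x560x3 uint8, red, green, blue); there is no depth.
- vision.camera_model(name): a dict with "fov_y" (degrees; the focal length in pixels is half the picture's height over the tangent of half this angle, whatever the lens; pixels are square), "cx", "cy" (the principal point, pixels), "world_from_camera" (4x4, takes a point from camera to world coordinates); the wrist camera has in their place "hand_eye" (4x4, takes a point from camera to tool coordinates, whose origin is the TCP and whose axes are the flange's). Camera axes: x right, y down, z forward; pixel columns grow to the right and rows downward; lengths in m; the calibration is good to about 2 mm. A picture is of the moment at which its call begins: read the wrist's pose just before it. camera_model takes no time and is no camera call.
- workorder.job_done(): hands the job in; it is judged then, once.
Trained networks look in the newest picture that a camera, given by its name, has taken for a name from the list of things; names that differ only in an ending like _2 or _b are one class to them, and where a whole thing is asked for, a point or a joint stands for the part that bears it (a point fixed in the world has none). Each returns a list of dicts, best first, with "conf" (0 to 1); they miss things now and then, are a little off and sometimes report something else, mostly with a low value. They report only what shows in the picture. A call takes as long as a camera call.
- boxes_of(camera, target): "rect" ([centre column, centre row, width, height] in pixels, round what is visible of it).
The state is a dict: "clock": time; "joint_pos": joint angles; "joint_vel": joint speeds; "tau": joint torques, N m; "eef_pos": TCP position; "tool_rot": TCP orientation; "ft_force": force on the tool from outside, world axes, zero at the start; "ft_torque": the same for the moment, N m; "grip_width": finger opening in m; "grasp_force": force on a finger pad.
Only numpy, scipy, OpenCV 4.12 (cv2) and the standard library are available. Lean on these libraries where they do the work, as an engineer would, in place of code of your own. Each camera call takes 0.05 s, during which the arm holds its last target. There are 200 camera calls.

## Working session

There is one attempt and no reset: what is moved stays moved. The work goes in short steps, Python scripts to look and compute and a tool call to move; the robot and the scene stay as the last step left them, time stands still between calls to the robot, and variables do not carry over. Pictures are saved under pics/ and viewed, at most 10 in all, crops included, and the job is handed in when it is done.

Besides the shell and the picture viewer there is one more tool, called after "Emit:" by a JSON object that holds its "method" and its "body", one argument or row to a line. send_rows: Moves the arm, as the interface text tells. Its arguments: {"type":"object","properties":{"motion":{"type":"string"}},"required":["motion"]}

```bash
mkdir -p pics; cat > h.py <<'E'
import numpy as np, cv2
from workcell import bot, vision, workorder, boxes_of
from scipy.spatial.transform import Rotation as R
def cam(name):
    m=vision.camera_model(name); f=210/np.tan(np.radians(m['fov_y'])/2)
    if 'world_from_camera' in m: T=np.array(m['world_from_camera'])
    else:
        o=bot.get_obs(); W=np.eye(4); W[:3,:3]=R.from_quat(o['tool_rot']).as_matrix(); W[:3,3]=o['eef_pos']; T=W@np.array(m['hand_eye'])
    return f,m['cx'],m['cy'],T
def pix2w(c,u,v,z):
    f,cx,cy,T=c; d=T[:3,:3]@np.array([(u-cx)/f,(v-cy)/f,1]); p=T[:3,3]
    return p+d*(z-p[2])/d[2]
def w2pix(c,P):
    f,cx,cy,T=c; q=T[:3,:3].T@(np.array(P)-T[:3,3]); return np.array([cx+f*q[0]/q[2],cy+f*q[1]/q[2]])
def snap(name,fn):
    im=vision.camera(name); cv2.imwrite(fn,im[:,:,::-1]); return im
E
python3 - <<'E'
from h import *
o=bot.get_obs(); print(o['clock'],o['eef_pos'],o['tool_rot'],o['ft_force'],o['grip_width'])
a=snap('top','pics/top.png'); 
c=cam('top')
for t in ['tray_square','tag_square','block_square','tag_long','tag_round']:
    for b in boxes_of('top',t)[:3]: print(t,round(b['conf'],2),np.round(b['rect']),pix2w(c,*b['rect'][:2],0.05).round(3))
b=snap('scene','pics/scene.png')
cv2.imwrite('pics/both.png',cv2.resize(np.hstack([a,b]),(800,300))[:,:,::-1])
E
```

```text
0.0 [0.12440043 0.48363366 0.23040334] [ 1.25546408e-01  9.92087202e-01 -1.03066125e-03 -1.41375611e-04] [-0.70441563  0.18882751 -0.13014704] 0.08529800424083579
tray_square 0.68 [288. 181.  52.  91.] [ 0.669 -0.024  0.05 ]
tag_square 0.76 [285. 210.  30.  29.] [ 0.581 -0.012  0.05 ]
block_square 0.75 [291. 158.  32.  36.] [ 0.74  -0.033  0.05 ]
tag_long 0.67 [386. 234.  24.  26.] [ 0.509 -0.306  0.05 ]
tag_round 0.58 [187. 217.  28.  33.] [0.566 0.275 0.05 ]
```

View pics/top.png

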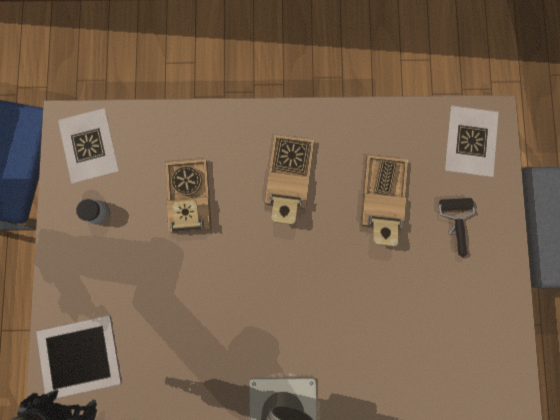

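View pics/scene.png

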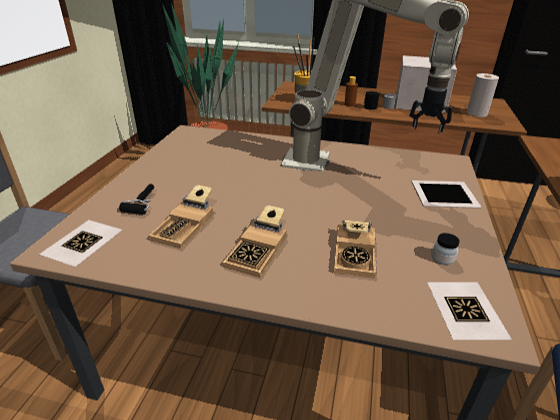

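The top view shows the square tray in the middle: tag at pixel (285,210) with its drop up, block at (291,158). The scene view agrees. The tray's yaw is about -0.13, so I'll move in front of it.

Emit:
{"method": "send_rows", "body": {
  "motion": "1 -3.9 -3.05 0 0; 1 -7.8 -6.1 0 0; 1 -11.7 -9.15 0 0; 1 -15.6 -12.2 0 0; 1 -19.5 -15.2 0 0"
}}

```text
clock: 0.85
eef_pos: [0.2763, 0.2869, 0.2315]
tool_rot: [0.125, 0.992, 0.0, 0.0]
ft_force: [0.9, 1.4, 0.2]
grip_width: 0.0121
grasp_force: 0.0
```

Emit:
{"method": "send_rows", "body": {
  "motion": "1 -3.9 -3.05 0 0; 1 -7.8 -6.1 0 0; 1 -11.7 -9.15 0 0; 1 -15.6 -12.2 0 0; 1 -19.5 -15.2 0 0"
}}

```text
clock: 1.35
eef_pos: [0.4275, 0.0908, 0.2316]
tool_rot: [0.126, 0.992, 0.0, 0.0]
ft_force: [0.6, 2.2, -0.3]
grip_width: -0.0001
grasp_force: 0.0
```

Emit:
{"method": "send_rows", "body": {
  "motion": "1 -3.9 -3.05 0 0; 1 -7.8 -6.1 0 0; 1 -9.6 -7.5 0 -0.12; 1 -9.6 -7.5 0 -0.12; 1 -9.6 -7.5 0 -0.12"
}}

```text
clock: 1.85
eef_pos: [0.5005, -0.0042, 0.2309]
tool_rot: [0.067, 0.998, 0.0, -0.001]
ft_force: [-0.7, 0.6, -0.1]
grip_width: 0.0002
grasp_force: 0.0
```

```bash
python3 - <<'E'
from h import *
o=bot.get_obs(); print(o['clock'],o['eef_pos'],o['tool_rot'],o['ft_force'],o['grip_width'])
c=cam('wrist'); print(c[3].round(3))
a=snap('wrist','pics/w1.png')
for t in ['tag_square','tray_square','block_square']:
    for b in boxes_of('wrist',t)[:3]: print(t,round(b['conf'],2),np.round(b['rect']),pix2w(c,*b['rect'][:2],0.06).round(3))
E
```

```text
1.85 [ 0.5005181  -0.00416153  0.23091186] [ 6.70867818e-02  9.97746926e-01  1.82368465e-04 -6.33829092e-04] [-0.69428832  0.64013153 -0.11565499] 0.00020275281965781547
[[ 0.133  0.951  0.28   0.429]
 [ 0.991 -0.128 -0.036  0.005]
 [ 0.001  0.282 -0.959  0.373]
 [ 0.     0.     0.     1.   ]]
tag_square 0.59 [286. 267.  62.  57.] [ 0.584 -0.008  0.06 ]
tray_square 0.78 [284. 268.  97.  66.] [ 0.585 -0.012  0.06 ]
block_square 0.81 [282. 345.  13.  23.] [ 0.693 -0.028  0.06 ]
```

View pics/w1.png

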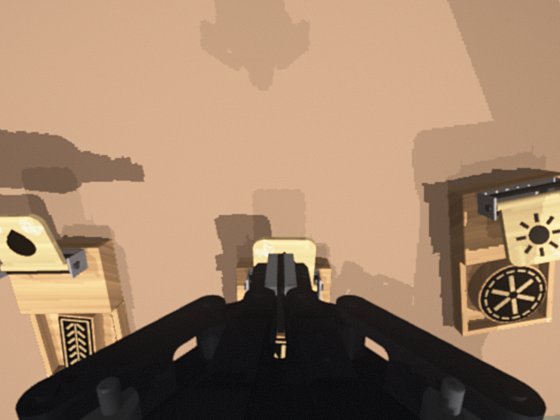

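The wrist view shows the tag's free edge at row 238, columns 253–316, centred behind the closed fingers. The tray edges run nearly straight down the picture.

```bash
python3 - <<'E'
from h import *
c=cam('wrist')
for z in (.062,.07,.08): print(z,[pix2w(c,u,238,z).round(3).tolist() for u in (253,284.5,316)])
for u in (238,330): print(pix2w(c,u,260,.034).round(3))
im=cv2.imread('pics/w1.png'); cv2.imwrite('pics/w1c.png',cv2.resize(im[210:330,210:360],None,fx=5,fy=4.8,interpolation=2))
t=cv2.imread('pics/top.png');c=cam('top')
cv2.imwrite('pics/t1c.png',cv2.resize(t[125:235,250:330],None,fx=5,fy=5,interpolation=2))
print(R.from_quat(bot.get_obs()['tool_rot']).as_matrix().round(3))
E
```

```text
0.062 [[0.543, -0.04, 0.062], [0.547, -0.004, 0.062], [0.552, 0.032, 0.062]]
0.07 [[0.54, -0.039, 0.07], [0.544, -0.004, 0.07], [0.549, 0.031, 0.07]]
0.08 [[0.536, -0.037, 0.08], [0.54, -0.004, 0.08], [0.545, 0.03, 0.08]]
[ 0.58  -0.068  0.034]
[0.595 0.049 0.034]
[[-0.991  0.13   0.   ]
 [ 0.13   0.991  0.   ]
 [ 0.     0.    -1.   ]]
```

View pics/t1c.png

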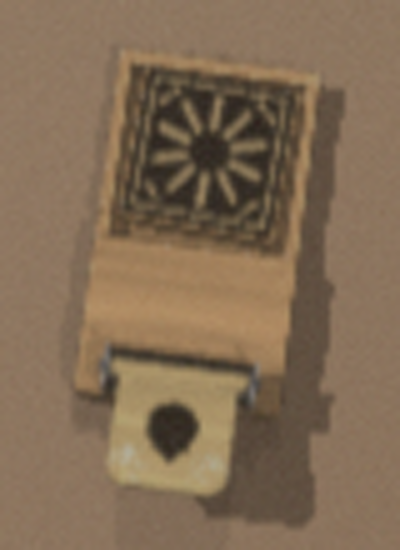

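View pics/w1c.png

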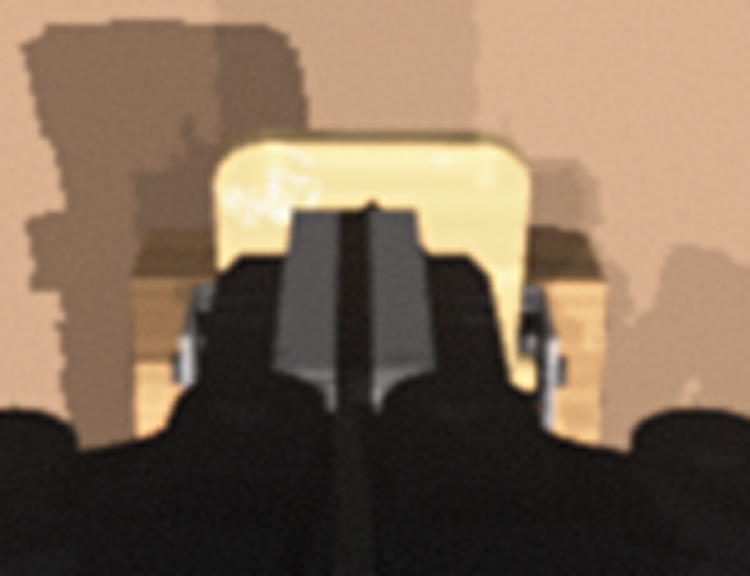

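Emit:
{"method": "send_rows", "body": {
  "motion": "1 0 0.3 4 0; 1 0 0.3 8 0; 1 0 0.3 12 0; 1 0 0.3 16 0; 1 0 0.3 18.9 0"
}}

```text
clock: 2.55
eef_pos: [0.4995, 0.0002, 0.0403]
tool_rot: [0.065, 0.998, -0.0, -0.001]
ft_force: [0.5, 0.1, 0.7]
grip_width: -0.0001
grasp_force: 0.0
```

Emit:
{"method": "send_rows", "body": {
  "motion": "1 -1 0 0 0; 1 -1.8 0 0 0; 1 -2.4 0 0 0; 1 -2.8 0 0 0; 1 -3.0 0 0 0"
}}

```text
clock: 3.05
eef_pos: [0.5319, -0.0047, 0.0437]
tool_rot: [0.066, 0.998, 0.0, 0.001]
ft_force: [-3.2, 2.3, 0.2]
grip_width: 0.0002
grasp_force: 1.4
```

```bash
python3 - <<'E'
from h import *
snap('wrist','pics/w2.png')
o=bot.get_obs(); print(o['eef_pos'],o['ft_force'])
im=cv2.imread('pics/w2.png'); cv2.imwrite('pics/w2c.png',im[180:360,160:420].repeat(3,0).repeat(3,1))
E
```

```text
[ 0.53163317 -0.00473257  0.0432532 ] [-0.847189    1.21782779  0.16810193]
```

View pics/w2c.png

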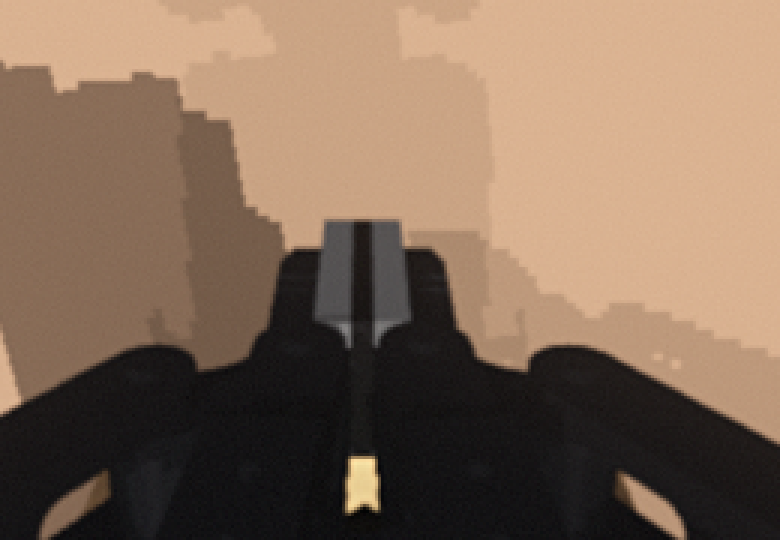

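The tag is now hidden behind the gripper, as expected at contact range. I'll lift while pushing gently along the arc.

Emit:
{"method": "send_rows", "body": {
  "motion": "1 -0.3 0 -0.2 0; 1 -0.4 0 -0.6 0; 1 -0.5 0 -1.0 0; 1 -0.6 0 -1.4 0; 1 -0.7 0 -1.8 0"
}}

```text
clock: 3.6
eef_pos: [0.5374, -0.0057, 0.0606]
tool_rot: [0.066, 0.998, 0.0, -0.0]
ft_force: [-2.9, 1.2, 1.2]
grip_width: -0.0003
grasp_force: 1.7
```

Emit:
{"method": "send_rows", "body": {
  "motion": "1 -0.2 0 -0.4 0; 1 -0.4 0 -0.8 0; 1 -0.6 0 -1.2 0; 1 -0.8 0 -1.6 0; 1 -1.05 0 -2.0 0"
}}

```text
clock: 4.1
eef_pos: [0.5497, -0.0075, 0.0809]
tool_rot: [0.066, 0.998, -0.0, 0.001]
ft_force: [-1.6, -0.1, 0.1]
grip_width: -0.0001
grasp_force: 0.2
```

```bash
python3 - <<'E'
from h import *
a=snap('scene','pics/s2.png')
print(bot.get_obs()['eef_pos'],bot.get_obs()['ft_force'])
cv2.imwrite('pics/s2c.png',cv2.resize(a[150:290,190:340],None,fx=5,fy=4.2,interpolation=2)[:,:,::-1])
E
```

```text
[ 0.55046491 -0.00753828  0.08163138] [ 0.15099455 -0.30646928  0.66089871]
```

View pics/s2c.png

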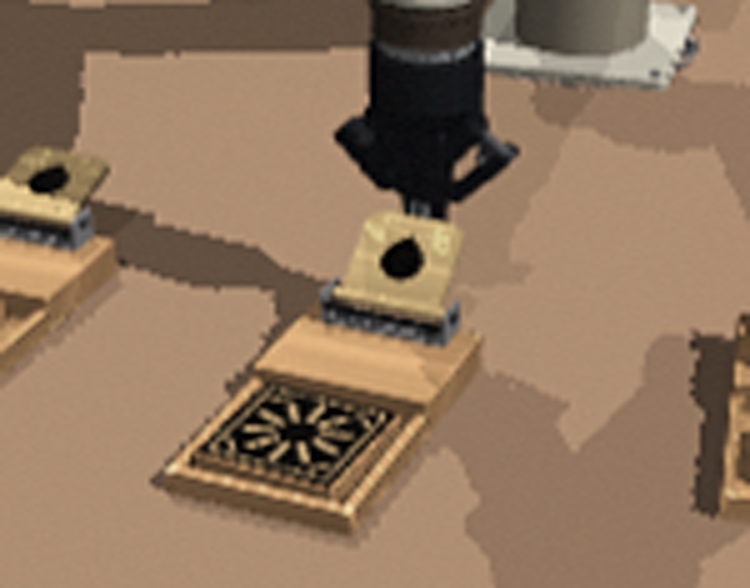

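The scene crop shows the tag lifting at about 0.7–0.9 rad with the fingertips behind it, and the block and tray untouched. Continuing.

Emit:
{"method": "send_rows", "body": {
  "motion": "1 -0.25 0 -0.3 0; 1 -0.5 0 -0.6 0; 1 -0.75 0 -0.9 0; 1 -1.0 0 -1.2 0; 1 -1.3 0 -1.5 0"
}}

```text
clock: 4.65
eef_pos: [0.5614, -0.0089, 0.0955]
tool_rot: [0.066, 0.998, -0.0, 0.0]
ft_force: [-0.8, -0.1, 0.1]
grip_width: 0.0002
grasp_force: 0.2
```

Emit:
{"method": "send_rows", "body": {
  "motion": "1 -0.4 0 -0.2 0; 1 -0.8 0 -0.4 0; 1 -1.2 0 -0.6 0; 1 -1.6 0 -0.8 0; 1 -1.9 0 -1.0 0"
}}

```text
clock: 5.15
eef_pos: [0.5805, -0.0114, 0.1053]
tool_rot: [0.066, 0.998, 0.0, 0.0]
ft_force: [-1.6, 0.7, -0.8]
grip_width: 0.0005
grasp_force: 0.2
```

Emit:
{"method": "send_rows", "body": {
  "motion": "1 -0.4 0 0 0; 1 -0.8 0 -0.1 0; 1 -1.2 0 -0.1 0; 1 -1.6 0 -0.2 0; 1 -2.0 0 -0.2 0"
}}

```text
clock: 5.65
eef_pos: [0.6002, -0.0141, 0.1074]
tool_rot: [0.066, 0.998, -0.0, 0.0]
ft_force: [-1.5, -0.5, 0.7]
grip_width: 0.0002
grasp_force: 0.3
```

Emit:
{"method": "send_rows", "body": {
  "motion": "1 -0.3 0 0 0; 1 -0.6 0 0 0; 1 -0.9 0 0 0; 1 -1.2 0 0 0; 1 -1.5 0 0 0"
}}

```text
clock: 6.15
eef_pos: [0.6149, -0.016, 0.1072]
tool_rot: [0.066, 0.998, 0.0, -0.0]
ft_force: [-1.3, 0.7, -1.3]
grip_width: -0.0001
grasp_force: 0.2
```

```bash
python3 - <<'E'
from h import *
a=snap('scene','pics/s3.png')
print(bot.get_obs()['eef_pos'],bot.get_obs()['ft_force'])
cv2.imwrite('pics/s3c.png',cv2.resize(a[150:290,190:340],None,fx=5,fy=4.2,interpolation=2)[:,:,::-1])
E
```

```text
[ 0.6154025  -0.01602723  0.10726488] [-0.3384114  -0.15981978 -0.24023209]
```

View pics/s3c.png

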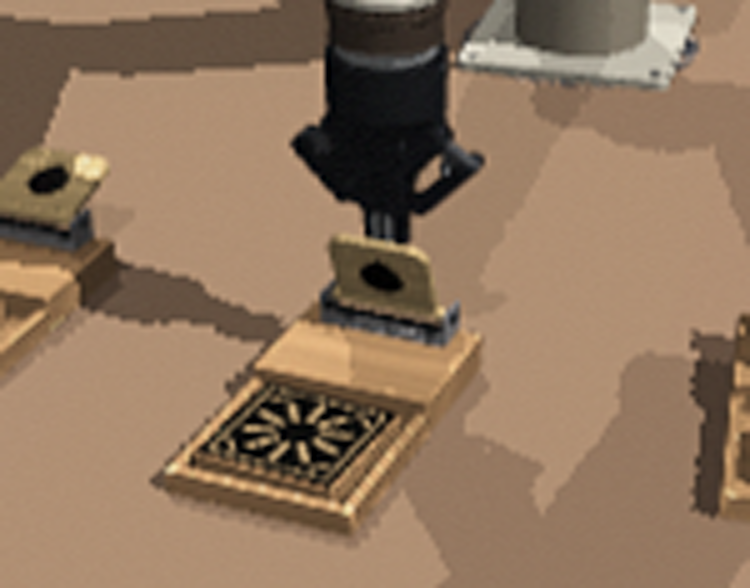

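The tag is a little past upright, with the fingertips behind its sun face. Next I'll follow the arc over and down.

Emit:
{"method": "send_rows", "body": {
  "motion": "1 -0.3 0 0 0; 1 -0.6 0 0.1 0; 1 -0.9 0 0.2 0; 1 -1.2 0 0.3 0; 1 -1.55 0 0.4 0"
}}

```text
clock: 6.7
eef_pos: [0.6303, -0.018, 0.1032]
tool_rot: [0.066, 0.998, 0.0, -0.0]
ft_force: [-0.7, -0.1, -1.1]
grip_width: -0.0003
grasp_force: 0.2
```

Emit:
{"method": "send_rows", "body": {
  "motion": "1 -0.3 0 0.2 0; 1 -0.6 0 0.4 0; 1 -0.85 0 0.6 0; 1 -1.1 0 0.8 0; 1 -1.3 0 1.0 0"
}}

```text
clock: 7.2
eef_pos: [0.6432, -0.0198, 0.0931]
tool_rot: [0.066, 0.998, -0.0, 0.0]
ft_force: [-0.4, 0.3, -0.1]
grip_width: -0.0002
grasp_force: 0.2
```

Emit:
{"method": "send_rows", "body": {
  "motion": "1 -0.2 0 0.25 0; 1 -0.4 0 0.5 0; 1 -0.6 0 0.75 0; 1 -0.75 0 1.0 0; 1 -0.9 0 1.3 0"
}}

```text
clock: 7.7
eef_pos: [0.6521, -0.0209, 0.0801]
tool_rot: [0.066, 0.998, -0.0, 0.0]
ft_force: [0.2, -0.6, 0.7]
grip_width: 0.0
grasp_force: 0.2
```

Emit:
{"method": "send_rows", "body": {
  "motion": "1 -0.1 0 0.25 0; 1 -0.2 0 0.5 0; 1 -0.3 0 0.75 0; 1 -0.4 0 1.0 0; 1 -0.45 0 1.3 0"
}}

```text
clock: 8.2
eef_pos: [0.6564, -0.0215, 0.0671]
tool_rot: [0.066, 0.998, 0.0, 0.0]
ft_force: [-0.1, 0.0, 0.5]
grip_width: 0.0003
grasp_force: 0.2
```

Emit:
{"method": "send_rows", "body": {
  "motion": "1 0 0 0.15 0; 1 0 0 0.3 0; 1 0 0 0.45 0; 1 0 0 0.6 0; 1 0 0 0.7 0"
}}

```text
clock: 8.7
eef_pos: [0.6563, -0.0215, 0.0602]
tool_rot: [0.066, 0.998, 0.0, -0.0]
ft_force: [0.3, 0.1, -0.0]
grip_width: 0.0002
grasp_force: 0.2
```

Emit:
{"method": "send_rows", "body": {
  "motion": "1 0 0 0.05 0; 1 0 0 0.1 0; 1 0 0 0.15 0; 1 0 0 0.2 0; 1 0 0 0.2 0"
}}

```text
clock: 9.2
eef_pos: [0.6564, -0.0215, 0.0591]
tool_rot: [0.066, 0.998, 0.0, 0.0]
ft_force: [-0.9, 0.0, 4.4]
grip_width: -0.0
grasp_force: 2.4
```

The tag is down on its stop at z = 59 mm with 4 N of force. Lifting straight up and backing off to look.

Emit:
{"method": "send_rows", "body": {
  "motion": "1 0 0 -0.5 0; 1 0 0 -2 0; 1 0 0 -5 0; 1 0 0 -9 0; 1 0 0 -13 0"
}}

```text
clock: 9.7
eef_pos: [0.6558, -0.0215, 0.1888]
tool_rot: [0.066, 0.998, -0.0, -0.001]
ft_force: [0.2, 0.6, -0.1]
grip_width: -0.0
grasp_force: 0.0
```

Emit:
{"method": "send_rows", "body": {
  "motion": "1 4 0 0 0; 1 8 0 0 0; 1 12 0 0 0; 1 16 0 0 0; 1 16 0 0 0"
}}

```text
clock: 10.2
eef_pos: [0.4908, -0.0, 0.1871]
tool_rot: [0.066, 0.998, -0.0, -0.004]
ft_force: [0.6, -0.0, -0.9]
grip_width: -0.0001
grasp_force: 0.0
```

```bash
python3 - <<'E'
from h import *
a=snap('scene','pics/s4.png')
print(bot.get_obs()['eef_pos'],bot.get_obs()['ft_force'])
cv2.imwrite('pics/s4c.png',cv2.resize(a[150:290,190:390],None,fx=4,fy=4,interpolation=2)[:,:,::-1])
E
```

```text
[ 4.94755563e-01 -2.02313213e-04  1.88146489e-01] [ 0.04112073 -0.91592841  0.75742683]
```

View pics/s4c.png

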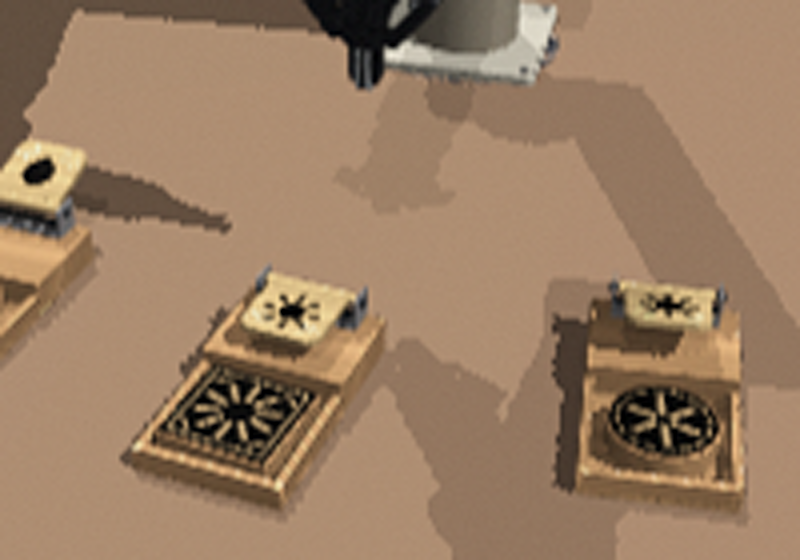

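The square tag, at (297,310) in the crop, lies flat with its sun side up. The other tags and blocks are as they were.

```bash
python3 -c "
from h import *
print(workorder.job_done())"
```

```text
the job is handed in; nothing more can be done
None
```

The square block's tag is pushed right over and lies flat over the front ledge, sun side up; the arm touched nothing else, and the job was handed in after about 10 s of robot time.

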